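# Seat the bayonet collar on the optics stand and hold it home

### The job

Pick up the black knurled collar, slide it, the same side down as it lies now, over the upright shaft of the metal stand, and turn it until the hidden keyways in its bore drop over the pins of the shaft. Then push it down against the spring until it sits fully home on the stand's shoulder, and finish while still gripping it and holding it there, because the spring lifts it again if it is let go. Leave the spare objective and the black filter cube where they are.

Things in the scene. Friction and masses are not known exactly. Their poses are not given: they have to be found in the camera images.
- collar: Black knurled ring lying loose on the bench, 0.1 to 0.2 kg, 54 mm outside diameter, 34 mm high, bore 33 mm right through. Origin on its axis at the underside, z up the axis. Hidden in the bore: three keyways 120 degrees apart, 10.5 mm wide, 5 mm deep into the wall, open only at the underside, ending blind 20 mm above it; one lies along its +x. Grip across the outside from above.
- stand: Fixed stand: foot plate 96 x 96 x 10 mm, on it a round shoulder of 50 mm diameter whose flat top, 24 mm above the bench, is the collar's seat; from it rises a vertical steel shaft of 30 mm diameter. Origin on the shaft's axis at bench level, z up. The shaft's three pins are at an angle that has nothing to do with the stand's axes: find it by feel or eye.
- shaft_top (a point): Centre of the shaft's tapered tip, 66 mm above the bench. Below it three round pins, 120 degrees apart, 6 mm thick, stand out 5 mm from the shaft, tops 41 mm above the bench. A collar not lined up rests on them, underside 41 mm above the bench; lined up within about 0.1 rad it drops onto the sprung ring (31 mm); pushed home its underside is at 24 mm.
- spring_seat (a joint): Dark sprung ring (45 mm diameter) round the foot of the shaft, standing 7 mm above the shoulder. Value 0 = up (as it starts), 0.007 m = pressed flush with the shoulder. The spring pushes up with 2 N at 0 and 6 N at 0.007.
- spare_objective: Bystander: silvery microscope objective, 29 mm diameter, 50 mm tall, standing on the bench. Origin at the centre of its underside.
- filter_block: Bystander: small black cube, 36 x 36 x 37 mm, with a round window on top. Origin at the centre of its underside.
- joystick_top (a point): Top of the fixed micromanipulator joystick left of the work, 206 mm above the bench: an obstacle, reaching about 110 mm to either side along y and 60 mm along x. The hand starts beyond it, so lift above it before crossing to the work.
Things that resemble listed ones, but are neither listed nor needed, are in the scene too. Of the things that look like the stand, the larger one is meant.

How it is judged:
By the outcome, as a careful person would: the job done as asked, in the order asked, and still so for the second after the job is handed in, while the arm keeps its last pose, push and grip.
It also fails if it takes over 54 s, if anything falls off the work surface, if the arm or the gripper's body presses on something with over 40 N, if the wrist force passes 120 N, or if a joint passes its speed limit or range.

### The arm

A 7-joint arm with a two-finger parallel gripper is mounted at the origin on a cart in front of the work surface, level with it; the furniture and walls round the work are solid. World frame = base frame: x ahead of the robot, y to its left, z up, the work surface at z = 0. Lengths are in m, angles in rad, forces in N, time in s.
With the tool pointing down it reaches from about 0.425 to 0.925 m from the base axis. Payload 6.8 kg.
Tool frame: the origin (TCP) lies midway between the tips of the shut fingers; the grasp point (between the pads) lies r.grip_point_offset behind it (r.grip_point_offset is the distance from the TCP to the grasp point, in m); z points along the fingers, y is the line along which they close (so a half turn about z gives the same grasp; the last joint's range is limited). The gripper opens to 85 mm and grips with 20 to 120 N. Pads are 22 mm wide; open, the fingers measure 114 mm over their backs; the gripper's body (76 mm by 85 mm) begins 54 mm behind the grasp point. The pads swing forward as they close: fully open they stand 13 mm farther back than shut.
Start: joints at [1.053, 0.477, 0.022, 1.555, -0.011, 1.109, -0.083], TCP at [0.269, -0.619, 0.231] pointing down, gripper open.
Joint ranges: [-2.96, 2.96], [-0.34, 2.1], [-1.41, 1.46], [0.24, 2.44], [-1.37, 4.51], [0.17, 1.92], [-2.96, 2.96]. Speed limits (rad/s): [2.39, 2.39, 3.14, 3.14, 3.14, 3.14, 3.14].

### API

Orientations are given as a rotation vector (axis times angle).
In Python, from bench import r gives the robot as it stands. The module is installed in compiled form; this text tells all that it offers.
- The arm moves only by the shell command python3 -m crank 'ROWS' [FORCE]. ROWS is JSON, a list of rows, each a list of 5 numbers: the shift along the world's x, y, z in units of 200 mm (1.0 is 200 mm), then the turn about the world's z in units of 45 degrees (1.0 is 45 degrees), then the opening, from -1 (shut) to 1 (fully open). In form: [[dx, dy, dz, turn, jaw], ...]. A call has 1 to 8 rows; each row shifts and turns the commanded pose from where the row before left it; what a row does not reach is not made up. A row lasts 1/12 s, in which the tool goes at most 41.7 mm and 7.16 degrees, less where a joint would pass 70% of its speed; a pose out of reach is approached as far as the arm can. A call with a number of a shift or a turn outside -1 to 1 is refused whole. A call with a gripper value outside its range is refused whole. The fingers move at their own pace and stop on an object; FORCE is the grip in N (left out, the last holds). Time passes only in rows, so rows that do not move let the fingers close. It gives the time, the measured TCP pose, the force, the opening and the grip force at its end, in the units of the state.
- r.get_obs(): the state, without advancing time (a new reading comes with each control period).
- r.grab_frame(name): name is "side" or "top"; returns the picture (420x560x3 uint8, blue, green, red); there is no depth.
- r.camera_model(name): a dict with "fx", "fy", "cx", "cy" (pixels), "R" (3x3) and "t" (3): a world point X has camera coordinates R X + t. Camera axes: x right, y down, z forward; pixel columns grow to the right and rows downward; lengths in m; the calibration is good to about 2 mm. A picture is of the moment at which its call begins. camera_model takes no time and is no camera call.
- r.hand_in(): hands the job in; it is judged then, once.
The state is a dict: "clock": time; "joints": joint angles; "qvel": joint speeds; "tau": joint torques, N m; "tcp_pos": TCP position; "orientation": TCP orientation; "contact_force": force on the tool from outside, world axes, zero at the start; "moment": the same for the moment, N m; "grip_width": finger opening in m; "gripper_force": force on a finger pad.
Only numpy, scipy, OpenCV 4.12 (cv2) and the standard library are available. Lean on these libraries where they do the work, as an engineer would, in place of code of your own. Each camera call takes 0.05 s, during which the arm holds its last target. There are 200 camera calls.

## Working session

There is one attempt and no reset: what is moved stays moved. The work goes in short steps, Python scripts to look and compute and a shell command to move; the robot and the scene stay as the last step left them, time stands still between calls to the robot, and variables do not carry over. Pictures are saved under pics/ and viewed, at most 10 in all, crops included, and the job is handed in when it is done.

```bash
mkdir -p pics
python3 - <<'E'
from bench import r
import cv2,numpy as np
for n in("side","top"):
    cv2.imwrite(f"pics/{n}0.png",r.grab_frame(n)); m=r.camera_model(n)
    R=np.array(m["R"]);t=np.array(m["t"]);print(n,m["fx"],m["fy"],m["cx"],m["cy"],"cam",-R.T@t,"fwd",R[2],"right",R[0])
o=r.get_obs();print(o,r.grip_point_offset)
E
```

```text
side 530.1958648808917 530.1958648808917 280.62574859961774 219.15928297176956 cam [-0.63308578 -0.39245995  0.94499535] fwd [ 0.78949195  0.2774193  -0.54748607] right [ 0.32022416 -0.94716752 -0.0181706 ]
top 410.31062431788587 410.31062431788587 277.5806982580371 208.29006746337444 cam [0.45068376 0.03646915 1.38322889] fwd [ 0.06684705 -0.01396793 -0.99766546] right [-0.01954726 -0.99972843  0.01268708]
{'clock': 0.1, 'joints': array([ 1.05289798,  0.47772082,  0.02237499,  1.55636667, -0.01149942,
        1.10929805, -0.08314502]), 'qvel': array([-9.94683620e-05, -2.31418920e-03, -1.12059702e-03, -7.88553786e-04,
        4.03914386e-04,  6.08104228e-04, -3.03686516e-04]), 'tau': array([ 4.57263552e-03, -5.97769582e+01,  1.61414132e+00, -2.81957406e+01,
        1.28562329e-02,  4.96326669e-03, -2.14706682e-05]), 'tcp_pos': array([ 0.26869124, -0.61862709,  0.23041535]), 'orientation': array([-3.07432956e+00, -6.38807777e-01,  7.39967229e-04]), 'contact_force': array([-0.5337348 , -0.08572929, -0.44593142]), 'moment': array([ 0.02257846,  0.04136882, -0.03473037]), 'gripper_force': 0.0, 'grip_width': 0.08537068999362353} 0.0187
```

View pics/side0.png

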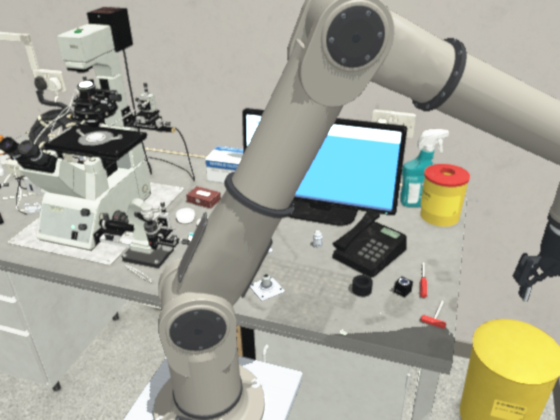

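View pics/top0.png

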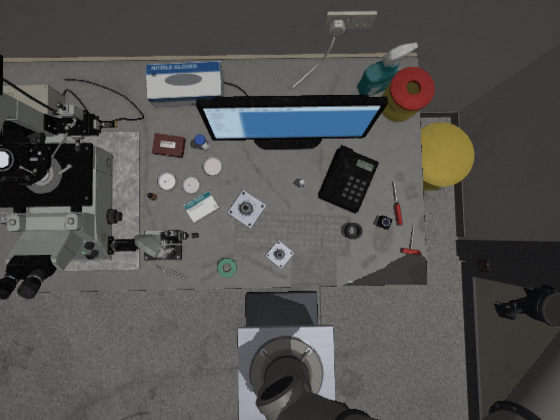

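The top view shows the collar at about (352,230), the filter cube at (385,222), the objective at (300,183), the larger stand at (247,208) and the smaller lookalike at (279,254). In the side view the collar is at (362,285) and the large stand is hidden by the arm.

Run:
```python
import cv2,numpy as np
t=cv2.imread("pics/top0.png");s=cv2.imread("pics/side0.png")
f=lambda im,x,y,w,h,k:cv2.resize(im[y:y+h,x:x+w],None,fx=k,fy=k,interpolation=cv2.INTER_CUBIC)
a=f(t,215,180,50,56,8);b=f(t,330,204,50,56,8)
cc=np.clip(np.hstack([a[:300] if 0 else a,b]).astype(float)*1.5,0,255).astype('uint8')
cv2.imwrite("pics/c1.png",cc)
```

```text
(no output)
```

View pics/c1.png

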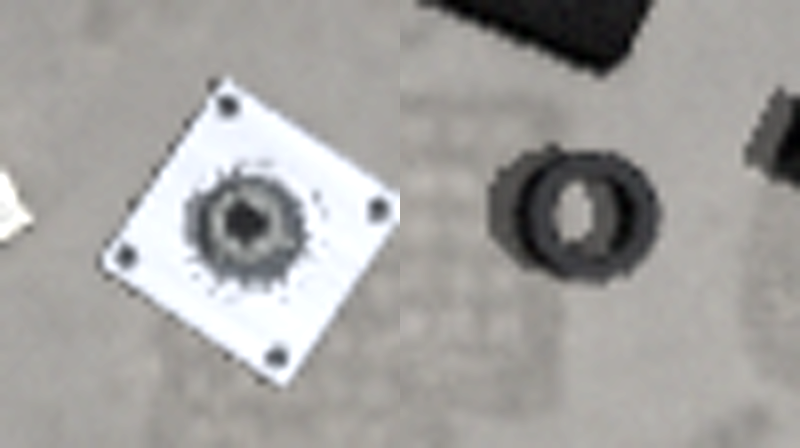

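Run:
```python
import cv2,numpy as np
s=cv2.imread("pics/side0.png")
c=cv2.resize(s[265:305,340:420],None,fx=8,fy=8,interpolation=cv2.INTER_CUBIC)
cv2.imwrite("pics/c2.png",np.clip(c*1.3,0,255).astype('uint8'))
```

```text
(no output)
```

View pics/c2.png

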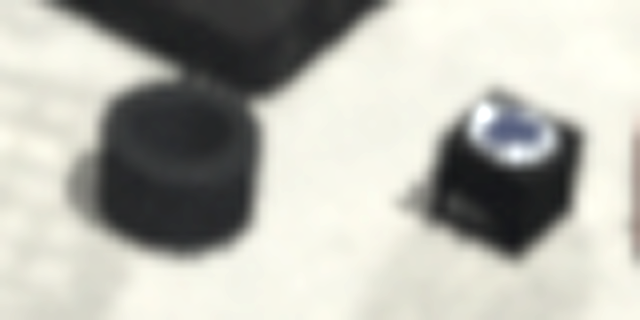

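The crop puts the collar's top ring centre at about top pixel (353.5,230.4). The side crop gives its top ellipse centre at about (362.3,280.5) and bottom at about (362,290.5). The large stand's plate is centred at about (246,208.4) in the top view, with the shaft tip at about (245.1,207).

```bash
cat > h.py <<'E'
from bench import r
import numpy as np, cv2
from scipy.spatial.transform import Rotation as Ro
def ray(n,u,v):
    m=r.camera_model(n);R=np.array(m["R"]);t=np.array(m["t"])
    return -R.T@t, R.T@np.array([(u-m["cx"])/m["fx"],(v-m["cy"])/m["fy"],1])
def atz(n,u,v,z):
    c,d=ray(n,u,v);return c+d*(z-c[2])/d[2]
def tri(a,b):
    (c1,d1),(c2,d2)=ray(*a),ray(*b)
    s=np.linalg.lstsq(np.c_[d1,-d2],c2-c1,rcond=None)[0]
    p,q=c1+s[0]*d1,c2+s[1]*d2
    return (p+q)/2,np.linalg.norm(p-q)
def st():
    o=r.get_obs();ya=Ro.from_rotvec(o["orientation"]).as_matrix()[:,1]
    print(round(o["clock"],2),"tcp",o["tcp_pos"].round(4),"yaw",np.degrees(np.arctan2(ya[1],ya[0])).round(1),"q",o["joints"].round(2),"F",o["contact_force"].round(1),"M",o["moment"].round(2),"w",round(o["grip_width"],4),"g",round(o["gripper_force"],1))
E
python3 - <<'E'
from h import *
print("collar tri",tri(("top",353.5,230.4),("side",362.3,280.5)))
print("top@.034",atz("top",353.5,230.4,.034),"side@.034",atz("side",362.3,280.5,.034),"side bottom@0",atz("side",362,290.5,0))
print("stand plate",atz("top",246,208.4,.01),"shaft",atz("top",245.1,207,.066))
print("block",atz("top",385,222,.037),"phone corner",atz("top",405.5-0,212.5,.03),atz("top",354,212.5,.03),atz("top",320,193,.03))
print("joystick",atz("top",177,236,.2),"obj",atz("top",300,183,.05))
st()
E
```

```text
collar tri (array([ 0.46382189, -0.23226291,  0.03248396]), np.float64(0.0022125824362620047))
top@.034 [ 0.46348168 -0.23088411  0.034     ] side@.034 [ 0.46257323 -0.23352808  0.034     ] side bottom@0 [ 0.46208901 -0.23508295  0.        ]
stand plate [0.54430452 0.12307658 0.01      ] shaft [0.54505179 0.12237048 0.066     ]
block [ 0.4890438  -0.33511129  0.037     ] phone corner [ 0.51943059 -0.4064254   0.03      ] [ 0.52265415 -0.23522987  0.03      ] [ 0.5895672  -0.12422444  0.03      ]
joystick [0.45570792 0.3099508  0.2       ] obj [ 0.62158235 -0.05718468  0.05      ]
0.1 tcp [ 0.2687 -0.6186  0.2304] yaw -66.5 q [ 1.05  0.48  0.02  1.56 -0.01  1.11 -0.08] F [-0.5 -0.1 -0.4] M [ 0.02  0.04 -0.03] w 0.0854 g 0.0
```

```bash
python3 -m crank '[[0,0,0.15,0,1],[0,0,0.15,0,1],[0.08,0.12,0,-0.1,1],[0.08,0.12,0,-0.1,1],[0.08,0.12,0,-0.1,1],[0.08,0.12,0,-0.1,1],[0.08,0.12,0,-0.1,1],[0.08,0.12,0,-0.1,1]]' 60 && python3 -m crank '[[0.08,0.12,0,-0.1,1],[0.08,0.12,0,-0.1,1],[0.08,0.12,0,-0.1,1],[0.08,0.12,0,-0.1,1],[0.08,0.12,0,-0.1,1],[0.08,0.12,0,-0.1,1],[0,0,0,-0.1,1],[0,0,0,0,1]]'; python3 -c "
from h import *
st()"
```

```text
clock: 0.77
tcp_pos: [0.3654, -0.4736, 0.2909]
orientation: [-3.139, 0.103, 0.001]
contact_force: [0.8, -1.0, 0.8]
grip_width: 0.0853
gripper_force: 0.0
clock: 1.43
tcp_pos: [0.4621, -0.3289, 0.2909]
orientation: [-2.996, 0.943, 0.001]
contact_force: [-1.0, -0.3, -0.2]
grip_width: 0.0856
gripper_force: 0.0
1.43 tcp [ 0.4621 -0.3289  0.2909] yaw -124.9 q [ 0.48  0.25  0.04  1.75 -0.01  1.15 -1.66] F [-1.  -0.3 -0.2] M [-0.06  0.05 -0.01] w 0.0856 g 0.0
```

```bash
python3 -m crank '[[0.005,0.12,0,-0.1,1],[0,0.12,0,-0.12,1],[0,0.12,-0.12,0,1],[0,0.125,-0.15,0,1],[0,0,-0.18,0,1],[0,0,-0.18,0,1],[0,0,-0.18,0,1],[0,0,0,0,1]]'
python3 - <<'E'
from h import *
st()
a=r.grab_frame("side");b=r.grab_frame("top")
f=lambda im,x,y,w,h,k:cv2.resize(im[y:y+h,x:x+w],None,fx=k,fy=k,interpolation=cv2.INTER_CUBIC)
cv2.imwrite("pics/c3.png",np.vstack([np.hstack([f(a,310,215,130,100,3),f(b,290,170,130,100,3)]),np.hstack([f(b,205,180,85,75,390/85)[:300],f(a,190,240,130,100,3)])]) if 0 else np.hstack([f(a,310,215,130,100,3),f(b,290,170,130,100,3)]))
cv2.imwrite("pics/side_b.png",a)
E
```

```text
clock: 2.1
tcp_pos: [0.4568, -0.2334, 0.1233]
orientation: [2.903, -1.198, -0.018]
contact_force: [-0.7, 0.9, -0.3]
grip_width: 0.0856
gripper_force: 0.0
2.1 tcp [ 0.4568 -0.2334  0.1233] yaw -134.9 q [ 0.35  0.36 -0.    2.03  0.    0.77 -2.01] F [-0.7  0.9 -0.3] M [ 0.03  0.04 -0.01] w 0.0856 g 0.0
```

View pics/c3.png

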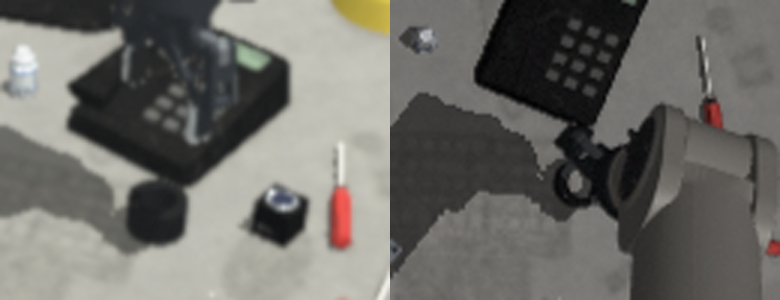

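The side view shows the open fingers above the collar, well clear of the phone's front and the cube. In the top view the collar is still visible at crop (575,182), under the fingers.

```bash
python3 -m crank '[[0,0,-0.1,0,1],[0,0,-0.1,0,1],[0,0,0,0,1],[0,0,0,0,1]]'; python3 -c "
from h import *
st();print(Ro.from_rotvec(r.get_obs()['orientation']).as_matrix()[:,2])"
```

```text
clock: 2.53
tcp_pos: [0.4626, -0.235, 0.091]
orientation: [2.903, -1.201, 0.002]
contact_force: [0.6, -0.3, 0.5]
grip_width: 0.0855
gripper_force: 0.0
2.53 tcp [ 0.4626 -0.235   0.091 ] yaw -134.9 q [ 0.35  0.41 -0.01  2.05  0.    0.68 -2.01] F [ 0.6 -0.3  0.5] M [-0.03  0.    0.03] w 0.0855 g 0.0
[ 1.26928311e-03 -7.33879651e-04 -9.99998925e-01]
```

```bash
python3 -m crank '[[0,0.012,-0.1,0,1],[0,0,-0.1,0,1],[0,0,-0.1,0,1],[0,0,-0.08,0,1],[0,0,-0.045,0,1],[0,0,0,0,1],[0,0,0,0,1]]'; python3 -m crank '[[0,0,0,0,0.4],[0,0,0,0,0.1],[0,0,0,0,-0.2],[0,0,0,0,-0.4],[0,0,0,0,-0.6],[0,0,0,0,-0.6],[0,0,0,0,-0.6],[0,0,0,0,-0.6]]' 70; python3 -c "
from h import *
st()"
```

```text
clock: 3.12
tcp_pos: [0.4629, -0.2323, 0.0056]
orientation: [2.903, -1.2, 0.003]
contact_force: [0.3, 0.3, 0.8]
grip_width: 0.0853
gripper_force: 0.0
clock: 3.78
tcp_pos: [0.4628, -0.2321, 0.0059]
orientation: [2.903, -1.2, 0.003]
contact_force: [-2.6, 0.3, 11.6]
grip_width: 0.0521
gripper_force: 72.3
3.78 tcp [ 0.4628 -0.2321  0.0059] yaw -134.9 q [ 0.35  0.56 -0.01  2.08  0.01  0.5  -2.02] F [-2.6  0.3 11.6] M [0.18 0.55 0.01] w 0.0521 g 72.3
```

```bash
python3 -m crank '[[0,0,0.1,0,-0.6],[0,0,0.15,0,-0.6],[0,0,0.15,0,-0.6],[0,0,0.1,0,-0.6],[0.03,0.13,0,0,-0.6],[0.035,0.15,0,0,-0.6],[0.035,0.15,0,0,-0.6],[0.035,0.15,0,0,-0.6]]'; python3 -m crank '[[0.035,0.15,0,0,-0.6],[0.035,0.15,0,0,-0.6],[0.035,0.15,0,0,-0.6],[0.035,0.15,0,0,-0.6],[0.035,0.15,0,0,-0.6],[0.035,0.15,0,0,-0.6],[0,0,0,0,-0.6],[0,0,0,0,-0.6]]'
python3 - <<'E'
from h import *
st()
a=r.grab_frame("side");b=r.grab_frame("top")
cv2.imwrite("pics/s4.png",a);cv2.imwrite("pics/t4.png",b)
def px(n,p):
    m=r.camera_model(n);c=np.array(m["R"])@p+m["t"];return np.array([m["fx"]*c[0]/c[2]+m["cx"],m["fy"]*c[1]/c[2]+m["cy"]]).round(1)
p=np.array([.5445,.1227,.066]);print(px("side",p),px("top",p))
f=lambda im,x,y,w,h,k:cv2.resize(im[y:y+h,x:x+w],None,fx=k,fy=k,interpolation=cv2.INTER_CUBIC)
x,y=px("side",p).astype(int);print(x,y)
cv2.imwrite("pics/c4.png",np.hstack([f(a,x-35,y-40,70,80,5.5),f(b,210,170,70,80,5.5)]))
E
```

```text
clock: 4.45
tcp_pos: [0.4889, -0.1147, 0.1049]
orientation: [-2.903, 1.202, -0.001]
contact_force: [-0.3, -0.3, -1.7]
grip_width: 0.0526
gripper_force: 74.5
clock: 5.12
tcp_pos: [0.531, 0.0668, 0.1046]
orientation: [-2.905, 1.193, 0.0]
contact_force: [0.4, -0.0, -2.6]
grip_width: 0.0526
gripper_force: 74.4
5.12 tcp [0.531  0.0668 0.1046] yaw -134.7 q [-0.18  0.41 -0.08  2.    0.05  0.73 -2.63] F [ 0.4 -0.  -2.6] M [-0.07  0.03 -0.02] w 0.0526 g 74.4
[248.3 231.4] [245.  207.2]
248 231
```

View pics/c4.png

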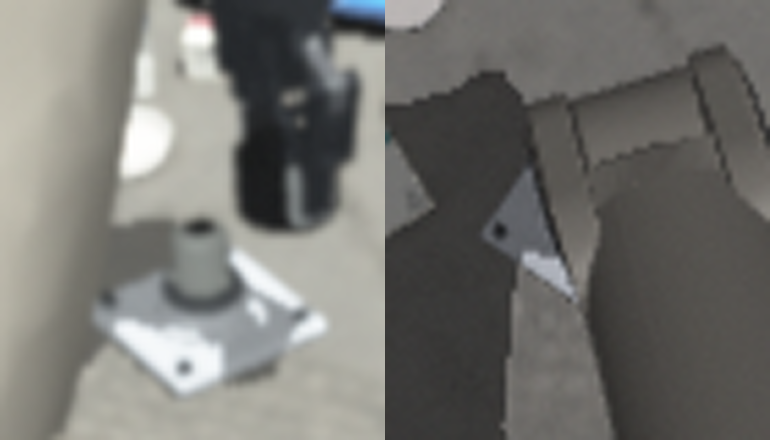

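The side crop shows the free shaft with its tip at crop (203,229), about side pixel (249.5,232). The gripped collar spans x 237–338, with its lowest edge at about (288,230). I'll enlarge it once for precision.

Run:
```python
from h import *
a=cv2.imread("pics/s4.png")
c=cv2.resize(a[211:271,228:282],None,fx=10,fy=10,interpolation=cv2.INTER_CUBIC)
c=np.clip(255*(c/255.)**.6,0,255).astype('uint8')
cv2.imwrite("pics/c5.png",c)
```

```text
(no output)
```

View pics/c5.png

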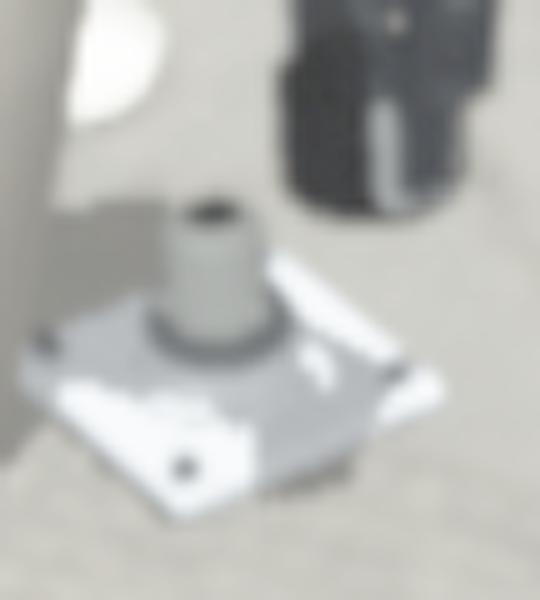

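The enlarged crop puts the shaft axis at about side x=248.9 with the tip at (248.6,231.7). The collar's silhouette is centred at x≈265.1, and its lowest bottom edge is at y≈232.5.

Run:
```python
from h import *
m=r.camera_model("side");R=np.array(m["R"]);t=np.array(m["t"])
def P(X):
    c=X@R.T+t;return np.c_[m["fx"]*c[:,0]/c[:,2]+m["cx"],m["fy"]*c[:,1]/c[:,2]+m["cy"]]
a=np.linspace(0,2*np.pi,400)
def cyl(cx,cy,z,rad):
    p=P(np.c_[cx+rad*np.cos(a),cy+rad*np.sin(a),0*a+z]);return p.min(0),p.max(0),(p.min(0)+p.max(0))/2
print("collar bottom pred",cyl(.531,.0668,.0987,.027));print("mid",cyl(.531,.0668,.11,.027))
print("shaft pred .05",cyl(.5445,.1227,.05,.015)); print("tip",P(np.array([[.5445,.1227,.066]])))
e=1e-2;b=P(np.array([[.54,.1,.09]]))
J=np.c_[(P(np.array([[.54+e,.1,.09]]))-b)[0],(P(np.array([[.54,.1+e,.09]]))-b)[0]]/10
print("px per mm",J)
print("tri tip",tri(("top",245.1,207.2),("side",248.8,231.7)))
```

```text
collar bottom pred (array([254.68974097, 222.54641725]), array([273.65255258, 233.19473349]), array([264.17114678, 227.87057537]))
mid (array([254.51054767, 219.27587645]), array([273.55146549, 229.86894528]), array([264.03100658, 224.57241087]))
shaft pred .05 (array([243.4377066 , 232.97305642]), array([253.62225171, 238.81762889]), array([248.52997916, 235.89534266]))
tip [[248.25145926 231.39867366]]
px per mm [[ 0.12370987 -0.322733  ]
 [-0.18428744 -0.05701615]]
tri tip (array([0.54473216, 0.12183532, 0.06493263]), np.float64(0.0013243017649899724))
```

```bash
python3 -m crank '[[0.022,0.1,0,0,-0.6],[0.022,0.1,0,0,-0.6],[0.02,0.081,0,0,-0.6],[0,0,-0.07,0,-0.6],[0,0,-0.07,0,-0.6],[0,0,0,0,-0.6],[0,0,0,0,-0.6]]'; python3 -c "
from h import *
st()"; python3 -m crank '[[0,0,-0.02,0,-0.6],[0,0,-0.015,0,-0.6],[0,0,-0.015,0,-0.6],[0,0,-0.01,0,-0.6],[0,0,0,0,-0.6]]'; python3 -c "
from h import *
st()"
```

```text
clock: 5.8
tcp_pos: [0.543, 0.1186, 0.0758]
orientation: [2.9, -1.203, -0.002]
contact_force: [0.3, -0.7, -1.2]
grip_width: 0.0527
gripper_force: 74.5
5.8 tcp [0.543  0.1186 0.0758] yaw -135.0 q [-0.26  0.48 -0.08  1.96  0.06  0.7  -2.74] F [ 0.3 -0.7 -1.2] M [ 0.01 -0.04  0.03] w 0.0527 g 74.5
clock: 6.22
tcp_pos: [0.5437, 0.1208, 0.0642]
orientation: [-2.903, 1.2, 0.0]
contact_force: [0.8, 1.3, -2.9]
grip_width: 0.0528
gripper_force: 74.5
6.22 tcp [0.5437 0.1208 0.0642] yaw -134.9 q [-0.27  0.5  -0.08  1.97  0.06  0.67 -2.74] F [ 0.8  1.3 -2.9] M [ 0.29 -0.08 -0.05] w 0.0528 g 74.5
```

```bash
python3 -m crank '[[0,0,0,0,-0.6],[0,0,-0.02,0,-0.6],[0,0,-0.02,0,-0.6],[0,0,-0.02,0,-0.6],[0,0,0,0,-0.6],[0,0,0,0,-0.6]]'; python3 -c "
from h import *
st()"
```

```text
clock: 6.72
tcp_pos: [0.5437, 0.1208, 0.0518]
orientation: [-2.903, 1.2, 0.001]
contact_force: [0.2, 3.6, -4.5]
grip_width: 0.0523
gripper_force: 74.3
6.72 tcp [0.5437 0.1208 0.0518] yaw -134.9 q [-0.27  0.52 -0.08  1.97  0.07  0.65 -2.74] F [ 0.2  3.6 -4.5] M [ 0.64 -0.12 -0.  ] w 0.0523 g 74.3
```

```bash
python3 -m crank '[[0,0.005,0,0,-0.6],[0,0,-0.01,0,-0.6],[0,0,-0.01,0,-0.6],[0,0,-0.01,0,-0.6],[0,0,-0.005,0,-0.6],[0,0,0,0,-0.6],[0,0,0,0,-0.6]]'; python3 -c "
from h import *
st()"
```

```text
clock: 7.3
tcp_pos: [0.5439, 0.1209, 0.0463]
orientation: [2.903, -1.201, 0.001]
contact_force: [-3.5, -1.8, 10.5]
grip_width: 0.0525
gripper_force: 75.9
7.3 tcp [0.5439 0.1209 0.0463] yaw -135.0 q [-0.27  0.53 -0.08  1.97  0.07  0.64 -2.75] F [-3.5 -1.8 10.5] M [-0.18  0.72  0.03] w 0.0525 g 75.9
```

```bash
for i in 1 2; do python3 -m crank '[[0,0,0,0.08,-0.6],[0,0,0,0.08,-0.6],[0,0,0,0.08,-0.6],[0,0,0,0.08,-0.6],[0,0,0,0.08,-0.6],[0,0,0,0.08,-0.6],[0,0,0,0.08,-0.6],[0,0,0,0.08,-0.6]]' >/dev/null; python3 -c "
from h import *
st()"; done
```

```text
7.97 tcp [0.5446 0.1216 0.0458] yaw -105.9 q [-0.17  0.54 -0.21  1.97  0.18  0.65 -2.34] F [0.2 0.1 0. ] M [-0.08 -0.18  0.06] w 0.0521 g 74.7
8.63 tcp [0.5446 0.122  0.046 ] yaw -77.2 q [-0.07  0.55 -0.34  1.96  0.28  0.67 -1.93] F [0.1 1.9 3.1] M [ 0.44 -0.05 -0.05] w 0.0523 g 75.1
```

```bash
python3 -m crank '[[0,0,-0.005,0,-0.6],[0,0,-0.005,0,-0.6],[0,0,0,0,-0.6]]' | grep -E "tcp_|contact"
python3 -m crank '[[0,0,0,0.08,-0.6],[0,0,0,0.08,-0.6],[0,0,0,0.08,-0.6]]'  >/dev/null; python3 -c "
from h import *
st()"
```

```text
tcp_pos: [0.5453, 0.1219, 0.0457]
contact_force: [-3.5, -1.8, 20.5]
9.13 tcp [0.5447 0.1232 0.0457] yaw -66.4 q [-0.03  0.56 -0.38  1.96  0.32  0.68 -1.78] F [-5.6  1.9 20.2] M [ 0.41  1.35 -0.26] w 0.0525 g 76.8
```

```bash
S='python3 -c "from h import *;st()"'
python3 -m crank '[[0,0,0,0.08,-0.6],[0,0,0,0.08,-0.6],[0,0,0,0.08,-0.6],[0,0,0,0.08,-0.6]]' >/dev/null; eval $S
python3 -m crank '[[0,0,0,0.08,-0.6],[0,0,0,0.08,-0.6],[0,0,0,0.08,-0.6],[0,0,0,0.08,-0.6]]' >/dev/null; eval $S
python3 -m crank '[[0,0,0,0.08,-0.6],[0,0,0,0.08,-0.6],[0,0,0,0.08,-0.6],[0,0,0,0.08,-0.6]]' >/dev/null; eval $S
```

```text
9.47 tcp [0.5447 0.1231 0.0457] yaw -52.0 q [ 0.01  0.57 -0.45  1.95  0.37  0.69 -1.57] F [-5.5  1.6 20.2] M [ 0.39  1.24 -0.36] w 0.0525 g 76.7
9.8 tcp [0.5447 0.123  0.0457] yaw -37.6 q [ 0.06  0.59 -0.51  1.95  0.42  0.71 -1.36] F [-5.9  2.2 20.3] M [ 0.33  1.21 -0.32] w 0.0525 g 76.7
10.13 tcp [0.5447 0.123  0.0457] yaw -23.2 q [ 0.11  0.6  -0.57  1.95  0.47  0.73 -1.15] F [-5.7  1.5 18.7] M [ 0.33  1.23 -0.41] w 0.0522 g 76.7
```

```bash
S='python3 -c "from h import *;st()"'
python3 -m crank '[[0,0,0,0.08,-0.6],[0,0,0,0.08,-0.6],[0,0,0,0.08,-0.6],[0,0,0,0.08,-0.6]]' >/dev/null; eval $S
python3 -m crank '[[0,0,0,0.08,-0.6],[0,0,0,0.08,-0.6],[0,0,0,0.08,-0.6],[0,0,0,0.08,-0.6]]' >/dev/null; eval $S
python3 -m crank '[[0,0,0,0.08,-0.6],[0,0,0,0.08,-0.6],[0,0,0,0.08,-0.6],[0,0,0,0.08,-0.6]]' >/dev/null; eval $S
```

```text
10.47 tcp [0.5447 0.123  0.0458] yaw -8.8 q [ 0.15  0.62 -0.63  1.94  0.52  0.75 -0.94] F [-5.1  0.9 19.2] M [ 0.27  1.19 -0.28] w 0.0527 g 76.7
10.8 tcp [0.544  0.1233 0.0457] yaw 5.7 q [ 0.19  0.63 -0.69  1.94  0.57  0.77 -0.73] F [-8.3  1.6 21.4] M [ 0.2   1.89 -0.26] w 0.052 g 77.0
11.13 tcp [0.544  0.1213 0.0434] yaw 20.0 q [ 0.23  0.66 -0.74  1.94  0.62  0.79 -0.51] F [-0.2  0.2 -0.5] M [ 0.05  0.   -0.01] w 0.0521 g 74.5
```

It dropped at yaw ≈ 20°. Now I push down.

```bash
S='python3 -c "from h import *;st()"'
python3 -m crank '[[0,0,-0.01,0,-0.6],[0,0,-0.01,0,-0.6],[0,0,-0.01,0,-0.6],[0,0,0,0,-0.6]]' >/dev/null; eval $S
python3 -m crank '[[0,0,-0.01,0,-0.6],[0,0,-0.01,0,-0.6],[0,0,0,0,-0.6]]' >/dev/null; eval $S
```

```text
11.47 tcp [0.5437 0.1212 0.0368] yaw 19.8 q [ 0.23  0.66 -0.73  1.94  0.63  0.78 -0.52] F [-1.   0.1 -0.6] M [-0.01 -0.   -0.04] w 0.0523 g 74.6
11.72 tcp [0.5438 0.1213 0.0331] yaw 19.9 q [ 0.22  0.67 -0.73  1.94  0.63  0.77 -0.53] F [-0.2 -0.3  2. ] M [-0.1  0.1 -0. ] w 0.0522 g 74.8
```

```bash
S='python3 -c "from h import *;st()"'
python3 -m crank '[[0,0,-0.008,0,-0.6],[0,0,-0.008,0,-0.6],[0,0,0,0,-0.6]]' >/dev/null; eval $S
python3 -m crank '[[0,0,-0.006,0,-0.6],[0,0,-0.006,0,-0.6],[0,0,0,0,-0.6],[0,0,0,0,-0.6]]' >/dev/null; eval $S
```

```text
11.97 tcp [0.5439 0.1213 0.0301] yaw 19.9 q [ 0.22  0.67 -0.73  1.95  0.64  0.77 -0.53] F [ 0.2 -0.9  3.5] M [-0.17  0.18  0.02] w 0.0519 g 75.2
12.3 tcp [0.5439 0.1213 0.0299] yaw 19.9 q [ 0.22  0.67 -0.72  1.95  0.64  0.77 -0.53] F [-7.  -4.2 26.3] M [-0.94  1.77  0.01] w 0.0526 g 77.5
```

```bash
python3 -m crank '[[0,0,-0.008,0,-0.6],[0,0,0,0,-0.6],[0,0,0,0,-0.6]]' >/dev/null
python3 - <<'E'
from h import *
st()
a=r.grab_frame("side");b=r.grab_frame("top");cv2.imwrite("pics/s6.png",a)
c=cv2.resize(a[205:265,220:290],None,fx=10,fy=10,interpolation=cv2.INTER_CUBIC)
cv2.imwrite("pics/c6.png",np.clip(255*(c/255.)**.5,0,255).astype('uint8'))
m=r.camera_model("side");R=np.array(m["R"]);t=np.array(m["t"])
q=np.linspace(0,2*np.pi,400)
for z,rad in((.024,.027),(.031,.027),(.024,.025),(.01,.025)):
    X=np.c_[.5445+rad*np.cos(q),.122+rad*np.sin(q),0*q+z];C=X@R.T+t
    u=m["fx"]*C[:,0]/C[:,2]+m["cx"];v=m["fy"]*C[:,1]/C[:,2]+m["cy"]
    print(z,rad,"crop u",(u.min()-219.5)*10,(u.max()-219.5)*10,"vmax",(v.max()-204.5)*10)
E
```

```text
12.55 tcp [0.5439 0.1213 0.0298] yaw 19.9 q [ 0.22  0.67 -0.72  1.95  0.64  0.77 -0.53] F [-12.8  -7.1  41.2] M [-1.51  2.99 -0.01] w 0.0526 g 79.3
0.024 0.027 crop u 206.09765783286036 387.79100215336996 vmax 439.69076783936856
0.031 0.027 crop u 204.68043827762756 386.81800504997796 vmax 420.38610320259835
0.024 0.025 crop u 212.8347728002123 381.0669852469334 vmax 435.6420301869605
0.01 0.025 crop u 215.61525033231533 383.0314247849668 vmax 473.94596542983123
```

View pics/c6.png

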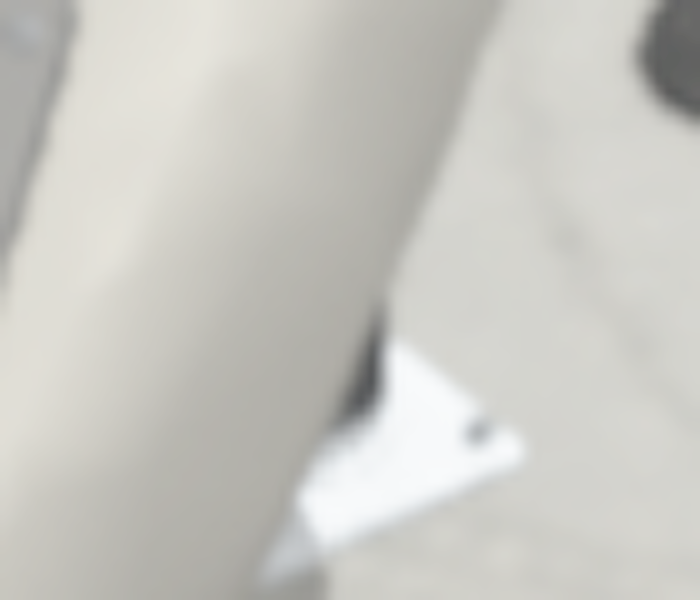

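The arm hides most of the stand. The visible strip shows the collar low on the shoulder above the plate, at crop (370,380). I'll ease off, wiggle slightly to rule out a jam, and press again.

```bash
S='python3 -c "from h import *;st()"'
python3 -m crank '[[0,0,0.012,0,-0.6],[0,0,0,0.06,-0.6],[0,0,0,0,-0.6]]' >/dev/null; eval $S
python3 -m crank '[[0,0,0,-0.06,-0.6],[0,0,0,-0.06,-0.6],[0,0,0,0,-0.6]]' >/dev/null; eval $S
python3 -m crank '[[0.005,0.005,0,0.03,-0.6],[-0.005,-0.005,0,0,-0.6],[0,0,-0.005,0,-0.6],[0,0,0,0,-0.6]]' >/dev/null; eval $S
```

```text
12.9 tcp [0.5444 0.1218 0.0299] yaw 22.7 q [ 0.23  0.68 -0.74  1.94  0.65  0.77 -0.49] F [-3.4 -2.2 15.4] M [-0.46  0.92  0.13] w 0.0523 g 76.3
13.15 tcp [0.5446 0.1217 0.0299] yaw 17.1 q [ 0.21  0.67 -0.71  1.95  0.63  0.76 -0.57] F [-1.6 -1.8 14.2] M [-0.51  0.71  0.07] w 0.0528 g 76.2
13.48 tcp [0.5448 0.1219 0.0299] yaw 18.5 q [ 0.22  0.67 -0.72  1.94  0.64  0.76 -0.55] F [-4.7 -3.8 24.2] M [-0.75  1.47  0.18] w 0.0523 g 77.3
```

```bash
python3 -m crank '[[0,0,0,0,-0.6],[0,0,0,0,-0.6],[0,0,0,0,-0.6],[0,0,0,0,-0.6],[0,0,0,0,-0.6],[0,0,0,0,-0.6]]' >/dev/null; python3 -c "
from h import *
st();print(r.hand_in())"
```

```text
13.98 tcp [0.5448 0.1219 0.0298] yaw 18.5 q [ 0.22  0.67 -0.72  1.94  0.64  0.76 -0.55] F [-4.6 -3.2 23.2] M [-0.78  1.4   0.17] w 0.0523 g 77.3
the job is handed in; nothing more can be done
None
```

I handed the job in at 14 s with the collar over the pins, still gripped and held down at about 23 N; a firm stop 24 mm above its bench height indicates it is home on the shoulder, though the arm hid most of the final view. The objective and filter cube were not touched.

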